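# Find the rocking corner of a jig plate and shim it

### The arm

A 6-joint arm with a two-finger parallel gripper is mounted at the origin on the work surface. World frame = base frame: x ahead of the robot, y to its left, z up, the work surface at z = 0. Lengths are in m, angles in degrees, forces in N, time in s.
With the tool pointing down it reaches from about 0.4 to 0.825 m from the base axis. Payload 7 kg.
Tool frame: the origin (TCP) lies at the very end of the fingers, on their centre line; the grasp point (between the pads) lies 19 mm behind it; z points along the fingers, y is the line along which they close (so a half turn about z gives the same grasp; the last joint's range is limited). The gripper opens to 88 mm and grips with 3 to 60 N. Pads are 19 mm wide; open, the fingers measure 130 mm over their backs; the gripper's body (78 mm by 193 mm) begins 47 mm behind the grasp point.
Start: joints at [-53.68, 20.546, 0.682, 0, -70.136, -16.507], TCP at [0.229, -0.635, 0.227] pointing down, gripper open.
Joint ranges: [-176.03, 176.03], [-82.01, 121.73], [-58.28, 71.71], [-173.87, 95.51], [-174.79, -0.11], [-173.66, 173.66]. Speed limits (degrees/s): [136.94, 136.94, 172.46, 180, 180, 180].

### API

Orientations are given as [roll, pitch, yaw] about the fixed x, y, z axes, in that order (R = Rz(yaw) Ry(pitch) Rx(roll)).
In Python, from plant import get_state, imaging, r, finder gives the robot as it stands.
- The arm moves only by the shell command python3 -m handwheel 'ROWS' [FORCE]. ROWS is JSON, a list of rows, each a list of 5 numbers: the closure, from 0 (fully open) to 1 (shut), then the shift along the world's x, y, z in cm, then the turn about the world's z in degrees. A call has 1 to 8 rows; each row is the pose to reach, as a shift and turn from the pose commanded when the call began; what a row does not reach only later rows make up. A row lasts 1/8 s, in which the tool goes at most 62.5 mm and 10.7 degrees, less where a joint would pass 70% of its speed; a pose out of reach is approached as far as the arm can. A call with a gripper value outside its range is refused whole. The fingers move at their own pace and stop on an object; FORCE is the grip in N (left out, the last holds). Time passes only in rows, so rows that repeat a pose let the fingers close. It gives the time, the measured TCP pose, the force, the opening and the grip force at its end, in the units of the state.
- get_state(): the state, without advancing time (a new reading comes with each control period).
- imaging.capture(name): name is "side" or "top"; returns (picture, depth): 384x512x3 uint8, red, green, blue; 384x512 float32, m along the optical axis (not along the pixel's ray), 0 where there is no reading.
- imaging.get_calibration(name): a dict with "fx", "fy", "cx", "cy" (pixels), "dist" ([k1, k2, p1, p2, k3] as OpenCV has them; the pictures are not rectified), "rvec" (rotation vector, rad) and "tvec" (3), from world to camera coordinates, as OpenCV has them. Camera axes: x right, y down, z forward; pixel columns grow to the right and rows downward; lengths in m; the calibration is good to about 2 mm. A picture is of the moment at which its call begins. get_calibration takes no time and is no camera call.
- r.close_job(): hands the job in; it is judged then, once.
Trained networks look in the newest picture that a camera, given by its name, has taken for a name from the list of things; names that differ only in an ending like _2 or _b are one class to them, and where a whole thing is asked for, a point or a joint stands for the part that bears it (a point fixed in the world has none). Each returns a list of dicts, best first, with "p" (0 to 1); they miss things now and then, are a little off and sometimes report something else, mostly with a low value. They report only what shows in the picture. A call takes as long as a camera call.
- finder.cut_out(camera, query): "region" (384x512 bool, what is visible of it) and "pixel" ([column, row] in pixels, amid what is visible of it).
The state is a dict: "time_s": time; "joints": joint angles; "qd": joint speeds; "joint_torque": joint torques, N m; "tcp_pos": TCP position; "eef_rot": TCP orientation; "contact_force": force on the tool from outside, world axes, zero at the start; "moment": the same for the moment, N m; "gripper_width": finger opening in m; "gripper_force": force on a finger pad.
Only numpy, scipy, OpenCV 4.12 (cv2) and the standard library are available. Lean on these libraries where they do the work, as an engineer would, in place of code of your own. Each camera call takes 0.05 s, during which the arm holds its last target. There are 200 camera calls.

### The job

The jig plate on the cutting mat rocks because the packer under one of its feet is gone: press down on its corners with the fingertips, one after the other, to find the one that gives. Then push in the shim that lies at that corner until its turned-up end sits flat against the plate's edge, and press that corner once more to feel that it now stands firm. Only press and push: pick nothing up, do not shove the plate about, leave the other three shims where they lie, and do not disturb the drill, the tub, the jar or the screwdriver.

Things in the scene. Friction and masses are not known exactly. Their poses are not given: they have to be found in the camera images.
- jig_plate: Loose aluminium plate, 180 (x) by 240 (y) by 12 mm, 2 kg, a low grey vice (46 x 105, 34 mm high) bolted on its middle. Origin: its centre, level with the underside of its feet; x away from the robot, y left, z up. Four 26 mm square rubber feet, 10 mm high, at x +-65, y +-95 mm. Three stand on 5 mm packers fixed to the grey mat; under the fourth, out of sight, there is none.
- plate_mid (a point): The middle of the plate's top face (under the vice), 22 mm above the plate's origin, 30 mm above the table. The foot without packer hangs 5 mm above the mat: 3 to 6 N straight down tips that corner down by about 5 mm, and let go it comes back up level. The other three corners do not give.
- corner_near_left (a point): The near left corner of the plate, seen from the robot: the flush screw head in the top face right above the foot, the place to press. 30 mm above the table when level, at x -65, y +95 mm from the plate's origin.
- corner_near_right (a point): The near right corner of the plate, seen from the robot: the flush screw head in the top face right above the foot, the place to press. 30 mm above the table when level, at x -65, y -95 mm from the plate's origin.
- corner_far_left (a point): The far left corner of the plate, seen from the robot: the flush screw head in the top face right above the foot, the place to press. 30 mm above the table when level, at x +65, y +95 mm from the plate's origin.
- corner_far_right (a point): The far right corner of the plate, seen from the robot: the flush screw head in the top face right above the foot, the place to press. 30 mm above the table when level, at x +65, y -95 mm from the plate's origin.
- shim_near_left_end (a point): Loose steel shim on the mat (3 mm thick) at the near left corner: strip 30 x 43 x 4.6 mm, its outer end turned up (34 wide, 3 thick, 24 mm high). Point: middle of the turned-up end's outer face, 17 mm above the table; x axis along the strip to its nose, towards the plate. Starts 36 to 42 mm out; home, this point is at x -65, y +123 mm from the plate's origin. A packer would block it.
- shim_near_right_end (a point): Loose steel shim on the mat (3 mm thick) at the near right corner: strip 30 x 43 x 4.6 mm, its outer end turned up (34 wide, 3 thick, 24 mm high). Point: middle of the turned-up end's outer face, 17 mm above the table; x axis along the strip to its nose, towards the plate. Starts 36 to 42 mm out; home, this point is at x -65, y -123 mm from the plate's origin. A packer would block it.
- shim_far_left_end (a point): Loose steel shim on the mat (3 mm thick) at the far left corner: strip 30 x 43 x 4.6 mm, its outer end turned up (34 wide, 3 thick, 24 mm high). Point: middle of the turned-up end's outer face, 17 mm above the table; x axis along the strip to its nose, towards the plate. Starts 36 to 42 mm out; home, this point is at x +65, y +123 mm from the plate's origin. A packer would block it.
- shim_far_right_end (a point): Loose steel shim on the mat (3 mm thick) at the far right corner: strip 30 x 43 x 4.6 mm, its outer end turned up (34 wide, 3 thick, 24 mm high). Point: middle of the turned-up end's outer face, 17 mm above the table; x axis along the strip to its nose, towards the plate. Starts 36 to 42 mm out; home, this point is at x +65, y -123 mm from the plate's origin. A packer would block it.
- drill: Bystander: grey and black cordless drill lying on its side, 200 x 190 x 64 mm. Origin on the table under its motor; x towards the chuck, y towards the battery.
- parts_tub: Bystander: clear plastic tub with screws, 110 x 160 x 55 mm. Origin: centre of its underside.
- glue_jar: Bystander: white plastic glue jar with a black lid, 50 mm across, 65 mm tall. Origin: centre of its underside.
- screwdriver: Bystander: screwdriver with a black handle lying on the table; x from handle to tip.

How it is judged (in metres and radians):
On the way, in this order (a step that is already met when the one before it is completed fails the run):
1. the rocking corner is pressed down: it gives by 3 mm or more under the fingers (contact force between the fingers and jig_plate above 1 N and height (world z) of any of corner_near_left, corner_near_right, corner_far_left, corner_far_right below 0.027 m), for 0.05 s.
2. the shim of that corner is pushed home, its turned-up end flat against the plate's edge (((y of shim_near_left_end in the frame of jig_plate between 0.118 and 0.128 m and x of shim_near_left_end in the frame of jig_plate between -0.077 and -0.053 m and angle between the x axis of shim_near_left_end and the y axis of jig_plate, either way round below 0.15 rad and height (world z) of shim_near_left_end below 0.021 m) or (y of shim_near_right_end in the frame of jig_plate between -0.128 and -0.118 m and x of shim_near_right_end in the frame of jig_plate between -0.077 and -0.053 m and angle between the x axis of shim_near_right_end and the y axis of jig_plate, either way round below 0.15 rad and height (world z) of shim_near_right_end below 0.021 m) or (y of shim_far_left_end in the frame of jig_plate between 0.118 and 0.128 m and x of shim_far_left_end in the frame of jig_plate between 0.053 and 0.077 m and angle between the x axis of shim_far_left_end and the y axis of jig_plate, either way round below 0.15 rad and height (world z) of shim_far_left_end below 0.021 m) or (y of shim_far_right_end in the frame of jig_plate between -0.128 and -0.118 m and x of shim_far_right_end in the frame of jig_plate between 0.053 and 0.077 m and angle between the x axis of shim_far_right_end and the y axis of jig_plate, either way round below 0.15 rad and height (world z) of shim_far_right_end below 0.021 m))), for 0.2 s.
3. the shimmed corner is pressed again from above with 3 N or more and gives by less than 2 mm (contact force between the fingers and jig_plate above 3 N and (((y of shim_near_left_end in the frame of jig_plate between 0.118 and 0.128 m and x of shim_near_left_end in the frame of jig_plate between -0.077 and -0.053 m and angle between the x axis of shim_near_left_end and the y axis of jig_plate, either way round below 0.15 rad and height (world z) of shim_near_left_end below 0.021 m) and height (world z) of corner_near_left above 0.028 m and horizontal distance between the grasp point and corner_near_left below 0.04 m and height (world z) of the grasp point above 0.04 m) or ((y of shim_near_right_end in the frame of jig_plate between -0.128 and -0.118 m and x of shim_near_right_end in the frame of jig_plate between -0.077 and -0.053 m and angle between the x axis of shim_near_right_end and the y axis of jig_plate, either way round below 0.15 rad and height (world z) of shim_near_right_end below 0.021 m) and height (world z) of corner_near_right above 0.028 m and horizontal distance between the grasp point and corner_near_right below 0.04 m and height (world z) of the grasp point above 0.04 m) or ((y of shim_far_left_end in the frame of jig_plate between 0.118 and 0.128 m and x of shim_far_left_end in the frame of jig_plate between 0.053 and 0.077 m and angle between the x axis of shim_far_left_end and the y axis of jig_plate, either way round below 0.15 rad and height (world z) of shim_far_left_end below 0.021 m) and height (world z) of corner_far_left above 0.028 m and horizontal distance between the grasp point and corner_far_left below 0.04 m and height (world z) of the grasp point above 0.04 m) or ((y of shim_far_right_end in the frame of jig_plate between -0.128 and -0.118 m and x of shim_far_right_end in the frame of jig_plate between 0.053 and 0.077 m and angle between the x axis of shim_far_right_end and the y axis of jig_plate, either way round below 0.15 rad and height (world z) of shim_far_right_end below 0.021 m) and height (world z) of corner_far_right above 0.028 m and horizontal distance between the grasp point and corner_far_right below 0.04 m and height (world z) of the grasp point above 0.04 m))), for 0.1 s.
At the end, for the whole second after the job is handed in: One shim home at its corner (turned-up end within 5 mm of the plate's edge, 12 mm sideways, 0.15 rad, lying down), the other three moved under 12 mm, the plate level within 0.012 rad, at rest, within 15 mm of its start, bystanders moved under 20 mm ((((y of shim_near_left_end in the frame of jig_plate between 0.118 and 0.128 m and x of shim_near_left_end in the frame of jig_plate between -0.077 and -0.053 m and angle between the x axis of shim_near_left_end and the y axis of jig_plate, either way round below 0.15 rad and height (world z) of shim_near_left_end below 0.021 m) and distance of each of shim_near_right_end, shim_far_left_end, shim_far_right_end from where it was at the start of the episode below 0.012 m) or ((y of shim_near_right_end in the frame of jig_plate between -0.128 and -0.118 m and x of shim_near_right_end in the frame of jig_plate between -0.077 and -0.053 m and angle between the x axis of shim_near_right_end and the y axis of jig_plate, either way round below 0.15 rad and height (world z) of shim_near_right_end below 0.021 m) and distance of each of shim_near_left_end, shim_far_left_end, shim_far_right_end from where it was at the start of the episode below 0.012 m) or ((y of shim_far_left_end in the frame of jig_plate between 0.118 and 0.128 m and x of shim_far_left_end in the frame of jig_plate between 0.053 and 0.077 m and angle between the x axis of shim_far_left_end and the y axis of jig_plate, either way round below 0.15 rad and height (world z) of shim_far_left_end below 0.021 m) and distance of each of shim_near_left_end, shim_near_right_end, shim_far_right_end from where it was at the start of the episode below 0.012 m) or ((y of shim_far_right_end in the frame of jig_plate between -0.128 and -0.118 m and x of shim_far_right_end in the frame of jig_plate between 0.053 and 0.077 m and angle between the x axis of shim_far_right_end and the y axis of jig_plate, either way round below 0.15 rad and height (world z) of shim_far_right_end below 0.021 m) and distance of each of shim_near_left_end, shim_near_right_end, shim_far_left_end from where it was at the start of the episode below 0.012 m)) and angle between jig_plate's own z axis and vertical below 0.012 rad and distance of plate_mid from where it was at the start of the episode below 0.015 m and linear speed of jig_plate below 0.01 m/s and distance of each of drill, parts_tub, glue_jar, screwdriver from where it was at the start of the episode below 0.02 m); the robot touches nothing.
It fails at once if a shim is lifted (more than 12 mm) (height (world z) of any of shim_near_left_end, shim_near_right_end, shim_far_left_end, shim_far_right_end above 0.029 m).
It fails at once if more than one shim is shifted by over 12 mm (distance of each of shim_near_right_end, shim_near_left_end from where it was at the start of the episode above 0.012 m or distance of each of shim_far_left_end, shim_near_left_end from where it was at the start of the episode above 0.012 m or distance of each of shim_far_left_end, shim_near_right_end from where it was at the start of the episode above 0.012 m or distance of each of shim_far_right_end, shim_near_left_end from where it was at the start of the episode above 0.012 m or distance of each of shim_far_right_end, shim_near_right_end from where it was at the start of the episode above 0.012 m or distance of each of shim_far_right_end, shim_far_left_end from where it was at the start of the episode above 0.012 m).
It fails at once if the plate is lifted or shoved by more than 15 mm (distance of plate_mid from where it was at the start of the episode above 0.015 m or height (world z) of plate_mid above 0.038 m).
It fails at once if a bystander is moved by more than 20 mm (distance of any of drill, parts_tub, glue_jar, screwdriver from where it was at the start of the episode above 0.02 m).
It also fails if it takes over 61 s, if anything falls off the work surface, if the arm or the gripper's body presses on something with over 40 N, if the wrist force passes 120 N, or if a joint passes its speed limit or range.

## Working session

There is one attempt and no reset: what is moved stays moved. The work goes in short steps, Python scripts to look and compute and a shell command to move; the robot and the scene stay as the last step left them, time stands still between calls to the robot, and variables do not carry over. Pictures are saved under pics/ and viewed, at most 10 in all, crops included, and the job is handed in when it is done.

```bash
mkdir -p pics
cat > h.py <<'E'
import numpy as np, cv2
from plant import get_state, imaging, r, finder
def cal(n):
    c=imaging.get_calibration(n);K=np.array([[c['fx'],0,c['cx']],[0,c['fy'],c['cy']],[0,0,1.]])
    return K,np.array(c['dist']),cv2.Rodrigues(np.array(c['rvec']))[0],np.array(c['tvec']).reshape(3)
def topix(n,P):
    K,d,R,t=cal(n);return cv2.projectPoints(np.array(P,float).reshape(-1,3),cv2.Rodrigues(R)[0],t,K,d)[0].reshape(-1,2)
def onplane(n,uv,z):
    K,d,R,t=cal(n);q=cv2.undistortPoints(np.array(uv,float).reshape(-1,1,2),K,d).reshape(-1,2)
    D=np.c_[q,np.ones(len(q))]@R; C=-R.T@t
    return C+D*((z-C[2])/D[:,2])[:,None]
def cloud(n,depth):
    v,u=np.nonzero(depth>0);K,d,R,t=cal(n)
    q=cv2.undistortPoints(np.c_[u,v].astype(float).reshape(-1,1,2),K,d).reshape(-1,2)
    z=depth[v,u];X=(np.c_[q,np.ones(len(q))]*z[:,None]-t)@R
    out=np.full(depth.shape+(3,),np.nan);out[v,u]=X;return out
E
python3 - <<'E'
from h import *
for n in("top","side"):
    p,d=imaging.capture(n);cv2.imwrite(f"pics/{n}0.png",p[:,:,::-1]);np.save(f"{n}0.npy",d)
    X=cloud(n,d)
    K,dd,R,t=cal(n);print(n,"cam at",-R.T@t)
    for q in ["jig_plate"]+[f"corner_{a}_{b}" for a in("near","far") for b in("left","right")]+[f"shim_{a}_{b}_end" for a in("near","far") for b in("left","right")]+["drill","parts_tub","glue_jar","screwdriver"]:
        for o in finder.cut_out(n,q)[:2]:
            print(n,q,round(o['p'],2),np.round(o['pixel']),o['region'].sum(),np.round(np.nanmedian(X[o['region']],0),3))
print(get_state())
E
```

```text
top cam at [ 0.44849917 -0.01789388  1.38462999]
top jig_plate 0.76 [270. 223.] 5791 [ 0.559 -0.06   0.032]
top corner_near_left 0.64 [270. 225.] 5603 [ 0.557 -0.06   0.032]
top corner_near_left 0.57 [314. 193.] 132 [ 0.651 -0.189  0.01 ]
top corner_near_right 0.67 [269. 226.] 5560 [ 0.557 -0.058  0.032]
top corner_far_left 0.76 [268. 226.] 5815 [ 0.559 -0.06   0.032]
top corner_far_left 0.4 [380. 172.] 328 [ 0.702 -0.357  0.064]
top corner_far_right 0.56 [267. 224.] 5749 [ 0.559 -0.058  0.032]
top shim_near_left_end 0.52 [220. 260.] 178 [0.466 0.066 0.009]
top shim_near_left_end 0.51 [419. 236.] 2712 [ 0.534 -0.483  0.007]
top shim_near_right_end 0.46 [325. 238.] 163 [ 0.524 -0.213  0.01 ]
top shim_far_left_end 0.7 [216. 211.] 141 [0.592 0.092 0.008]
top shim_far_left_end 0.62 [314. 193.] 167 [ 0.65  -0.187  0.01 ]
top shim_far_right_end 0.64 [271. 224.] 5742 [ 0.558 -0.058  0.032]
top shim_far_right_end 0.5 [314. 194.] 142 [ 0.652 -0.187  0.01 ]
top drill 0.8 [ 64. 244.] 2611 [0.5   0.493 0.051]
top parts_tub 0.82 [419. 234.] 2599 [ 0.533 -0.483  0.007]
top glue_jar 0.72 [377. 172.
[... 1202 characters left out ...]
0.041 0.023]
{'time_s': 1.4, 'joints': array([-5.36787244e+01,  2.05452586e+01,  6.81179549e-01,  1.03490526e-03,
       -7.01362622e+01, -1.65052275e+01]), 'qd': array([-0.00079511, -0.03350934, -0.07015757, -0.10112971,  0.01265727,
       -0.05370386]), 'joint_torque': array([-1.19766941e-03, -5.82378960e+01,  2.93286234e+01,  7.00244844e+00,
        1.21574703e-02, -1.84995571e-05]), 'tcp_pos': array([ 0.22877206, -0.63501961,  0.22657101]), 'eef_rot': array([ 1.79999949e+02, -1.03017414e-03, -1.60183600e+02]), 'contact_force': array([0.17744311, 0.76405722, 0.16217286]), 'moment': array([ 0.0345027 , -0.01101763,  0.01749004]), 'gripper_force': 0.0, 'gripper_width': 0.08769759941809338}
```

View pics/top0.png

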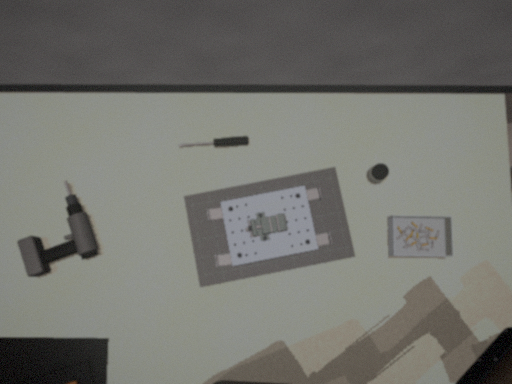

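View pics/side0.png

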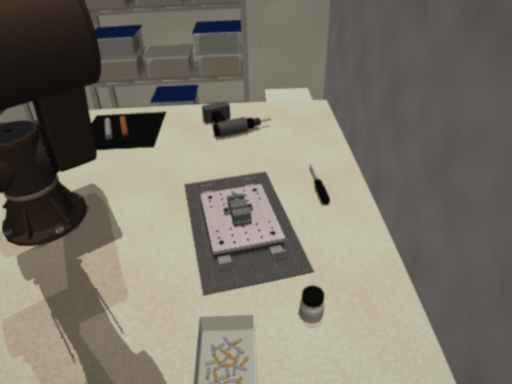

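The top view shows the plate at about (268,225), with its screws at about (231,209), (240,255), (298,196) and (307,242). The shims are at about (216,213), (224,260), (312,194) and (322,239), and the bystanders are well clear. Next I'll fit the plate pose.

```bash
cat > fit.py <<'E'
from h import *
from scipy.optimize import least_squares
SC=np.array([[-.065,.095],[-.065,-.095],[.065,.095],[.065,-.095]])
def pose2(P,v): 
    c,s=np.cos(P[2]),np.sin(P[2]);return np.asarray(v)@np.array([[c,s],[-s,c]])+P[:2]
def blobs(n,pic,P):
    g=255-cv2.cvtColor(pic,cv2.COLOR_RGB2GRAY).astype(float);out=[]
    for u,v in topix(n,np.c_[pose2(P,SC),np.full(4,.03)]):
        for _ in range(3):
            x,y=int(round(u)),int(round(v));w=g[y-4:y+5,x-4:x+5];w=np.clip(w-(np.median(w)+w.max())/2,0,None)
            Y,X=np.mgrid[y-4:y+5,x-4:x+5];u,v=(w*X).sum()/w.sum(),(w*Y).sum()/w.sum()
        out.append((u,v))
    return np.array(out)
E
python3 - <<'E'
from fit import *
for n in("top","side"):
    p=cv2.imread(f"pics/{n}0.png")[:,:,::-1].copy();X=cloud(n,np.load(f"{n}0.npy"))
    m=(X[...,2]>.022)&(X[...,2]<.04)&(abs(X[...,0]-.56)<.16)&(abs(X[...,1]+.06)<.2)
    q=X[m][:,:2].astype(np.float32);rc=cv2.minAreaRect(q);print(n,"depth rect",rc,np.median(X[m][:,2]))
    P=np.array([.559,-.06,np.radians(10)]) if n=="top" else P
    b=blobs(n,p,P);W=onplane(n,b,.03)[:,:2]
    s=least_squares(lambda z:(pose2(z,SC)-W).ravel(),P);P=s.x
    print(n,b.round(1).tolist(),W.round(4).tolist(),"P",P[:2].round(4),np.degrees(P[2]).round(2),"res mm",(s.fun*1e3).round(1))
    # rectified crop in plate frame, z=.03 ; 1.5px/mm
    gx,gy=np.meshgrid(np.linspace(.2,-.2,800),np.linspace(.15,-.15,600)) # y left->cols, x up->rows
    V=pose2(P,np.c_[gy.ravel(),gx.ravel()]);uv=topix(n,np.c_[V,np.full(len(V),.028)]).astype(np.float32).reshape(600,800,2)
    cv2.imwrite(f"pics/{n}r.png",cv2.remap(p[:,:,::-1],uv[...,0],uv[...,1],cv2.INTER_CUBIC))
E
```

```text
top depth rect ((0.5603414177894592, -0.058411553502082825), (0.1804565042257309, 0.323943167924881), 11.386137008666992) 0.031116353476986693
top [[239.1, 254.9], [307.2, 241.4], [230.3, 208.5], [297.4, 195.4]] [[0.4772, 0.0207], [0.5149, -0.1658], [0.6048, 0.0463], [0.6424, -0.1399]] P [ 0.5598 -0.0597] 11.42 res mm [ 0.1 -0.1  0.   0.1 -0.1  0.  -0.1 -0. ]
side depth rect ((0.5578660368919373, -0.057014599442481995), (0.18092958629131317, 0.32627734541893005), 11.436555862426758) 0.03112730963981107
side [[209.7, 196.9], [221.0, 242.0], [254.2, 189.5], [272.4, 232.6]] [[0.4749, 0.0234], [0.5127, -0.1625], [0.602, 0.0499], [0.6405, -0.1371]] P [ 0.5575 -0.0566] 11.55 res mm [-0.1  0.1  0.1 -0.2  0.2 -0.4 -0.2  0.5]
```

View pics/topr.png

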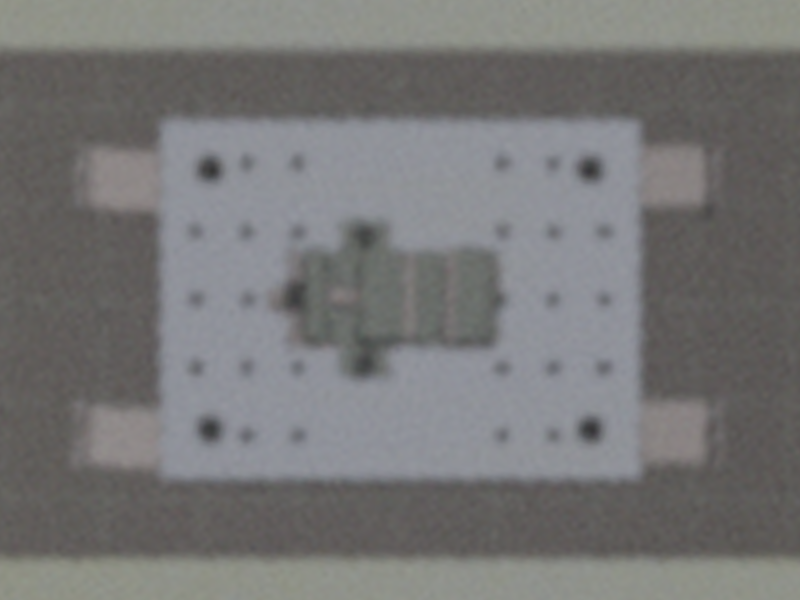

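View pics/sider.png

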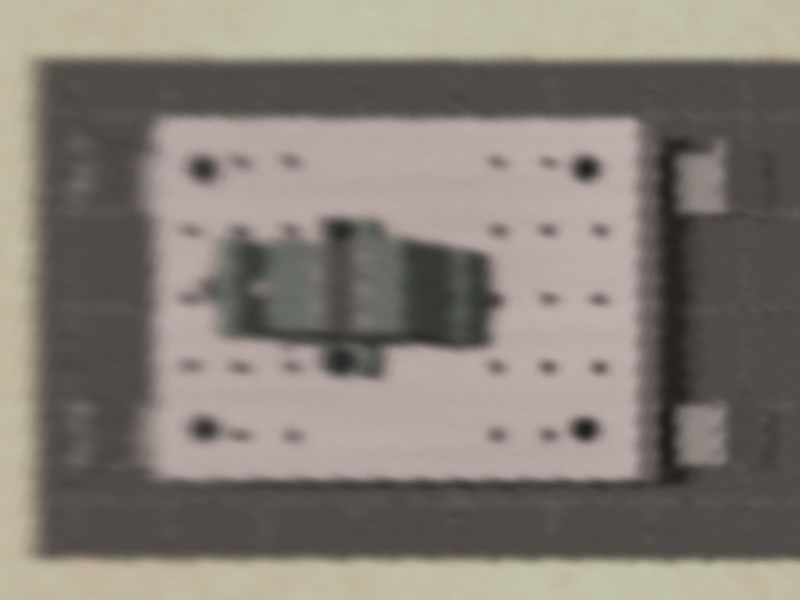

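Both views agree on the plate pose to about 3 mm: roughly (0.5587, -0.058), yaw 11.5°. The shims' ends are at about col 78 (left) and col 715 (right) in the rectified view. I'm closing the fingers and moving over the near right corner, with the closing axis along plate x.

```bash
python3 -m handwheel '[[1,3.5,6,0,10],[1,7,12,0,20],[1,10.5,18,0,30],[1,14,24,0,40],[1,17.5,30,0,50],[1,21,36,0,60],[1,25,42,0,71],[1,28.5,47.1,0,81.7]]'; python3 -m handwheel '[[1,0,0,0,0],[1,0,0,0,0]]'
```

```text
time_s: 2.4
tcp_pos: [0.4866, -0.2044, 0.2271]
eef_rot: [-179.9, -0.0, -78.3]
contact_force: [0.8, -0.2, 0.6]
gripper_width: 0.0132
gripper_force: 0.0
time_s: 2.65
tcp_pos: [0.4857, -0.206, 0.2265]
eef_rot: [180.0, 0.0, -78.7]
contact_force: [-0.5, -0.7, 0.1]
gripper_width: 0.0008
gripper_force: 0.0
```

```bash
python3 -m handwheel '[[1,2.8,4.2,0,0.2],[1,2.8,4.2,-6,0.2],[1,2.8,4.2,-12,0.2],[1,2.8,4.2,-17,0.2],[1,2.8,4.2,-18.8,0.2],[1,2.8,4.2,-18.8,0.2],[1,2.8,4.2,-18.8,0.2]]'; python3 -m handwheel '[[1,0,0,-0.3,0],[1,0,0,-0.5,0],[1,0,0,-0.7,0],[1,0,0,-0.7,0]]'
```

```text
time_s: 3.52
tcp_pos: [0.5143, -0.1652, 0.0396]
eef_rot: [-179.9, -0.0, -78.6]
contact_force: [0.0, 0.4, 1.1]
gripper_width: 0.0005
gripper_force: 0.0
time_s: 4.03
tcp_pos: [0.5137, -0.1642, 0.0315]
eef_rot: [180.0, 0.0, -78.5]
contact_force: [-0.1, 0.2, -0.7]
gripper_width: 0.0004
gripper_force: 0.0
```

```bash
for i in 1; do python3 -m handwheel '[[1,0,0,-0.1,0],[1,0,0,-0.2,0],[1,0,0,-0.2,0]]'; python3 -m handwheel '[[1,0,0,-0.1,0],[1,0,0,-0.1,0]]';python3 -m handwheel '[[1,0,0,-0.1,0],[1,0,0,-0.1,0]]'; done | grep -E "tcp|contact"
```

```text
tcp_pos: [0.5139, -0.1642, 0.0303]
contact_force: [-2.7, 1.7, 7.5]
tcp_pos: [0.5139, -0.1643, 0.0302]
contact_force: [-5.9, 3.5, 18.8]
tcp_pos: [0.5139, -0.1643, 0.0301]
contact_force: [-10.0, 5.1, 29.1]
```

The near right corner is firm. Next is the far right.

```bash
python3 -m handwheel '[[1,0,0,1.5,0],[1,6,1.2,1.5,0],[1,12,2.4,1.5,0],[1,12.8,2.6,1.5,0],[1,12.8,2.6,0.8,0],[1,12.8,2.6,0.4,0],[1,12.8,2.6,0.4,0]]';python3 -m handwheel '[[1,0,0,-0.1,0],[1,0,0,-0.2,0],[1,0,0,-0.2,0]]'; python3 -m handwheel '[[1,0,0,-0.1,0],[1,0,0,-0.1,0]]'
```

```text
time_s: 5.78
tcp_pos: [0.6405, -0.1386, 0.0313]
eef_rot: [179.9, 0.0, -78.5]
contact_force: [0.3, 0.7, -1.3]
gripper_width: 0.0005
gripper_force: 0.0
time_s: 6.15
tcp_pos: [0.6416, -0.1384, 0.0303]
eef_rot: [-180.0, -0.0, -78.5]
contact_force: [-1.3, 0.3, 4.6]
gripper_width: 0.0004
gripper_force: 2.4
time_s: 6.4
tcp_pos: [0.6416, -0.1384, 0.0303]
eef_rot: [-180.0, -0.0, -78.5]
contact_force: [-4.3, 0.7, 12.3]
gripper_width: 0.0002
gripper_force: 6.2
```

Far right is firm too. Next is the far left, passing above vice height.

```bash
python3 -m handwheel '[[1,0,0,5,0],[1,-1.2,6,5,0],[1,-2.4,12,5,0],[1,-3.8,18.7,5,0],[1,-3.8,18.7,3,0],[1,-3.8,18.7,0.8,0],[1,-3.8,18.7,0.3,0],[1,-3.8,18.7,0.3,0]]';python3 -m handwheel '[[1,0,0,-0.1,0],[1,0,0,-0.2,0],[1,0,0,-0.2,0]]'; python3 -m handwheel '[[1,0,0,-0.1,0],[1,0,0,-0.1,0]]'
```

```text
time_s: 7.4
tcp_pos: [0.6038, 0.0485, 0.0317]
eef_rot: [180.0, -0.0, -78.5]
contact_force: [-0.2, -0.2, 0.3]
gripper_width: 0.0006
gripper_force: 0.0
time_s: 7.78
tcp_pos: [0.6043, 0.0487, 0.0301]
eef_rot: [-179.9, -0.0, -78.5]
contact_force: [-0.4, -0.4, 1.1]
gripper_width: 0.0004
gripper_force: 0.8
time_s: 8.02
tcp_pos: [0.6044, 0.0488, 0.029]
eef_rot: [-179.9, -0.0, -78.5]
contact_force: [1.6, -0.7, 3.9]
gripper_width: 0.0004
gripper_force: 1.5
```

```bash
python3 -m handwheel '[[1,0,0,-0.2,0],[1,0,0,-0.3,0],[1,0,0,-0.4,0],[1,0,0,-0.4,0],[1,0,0,-0.4,0]]'
```

```text
time_s: 8.65
tcp_pos: [0.6048, 0.0492, 0.0259]
eef_rot: [-179.9, 0.0, -78.5]
contact_force: [0.2, 1.8, 12.1]
gripper_width: 0.0002
gripper_force: 6.0
```

Far left gives by about 4 mm, so it is the rocking corner. I'll press slightly more to be sure, lift off, and measure its shim from a fresh top picture.

```bash
python3 -m handwheel '[[1,0,0,-0.1,0],[1,0,0,-0.1,0],[1,0,0,-0.1,0]]'; python3 -m handwheel '[[1,0,0,1.5,0],[1,0,0,5,0],[1,0,-6,8,0],[1,0,-12,10,0],[1,0,-18,10,0],[1,0,-24,10,0],[1,0,-30,10,0],[1,0,-30,10,0]]'
python3 - <<'E'
from fit import *
P0=np.array([.559,-.058,np.radians(11.5)])
for n in("top","side"):
    p,d=imaging.capture(n);cv2.imwrite(f"pics/{n}1.png",p[:,:,::-1])
    b=blobs(n,p,P0);W=onplane(n,b,.03)[:,:2];s=least_squares(lambda z:(pose2(z,SC)-W).ravel(),P0);P=s.x
    print(n,P[:2].round(4),np.degrees(P[2]).round(2),(s.fun*1e3).round(1))
    X=cloud(n,d);c,si=np.cos(P[2]),np.sin(P[2]);q=(X[...,:2]-P[:2])@np.array([[c,-si],[si,c]])
    m=(abs(q[...,0]-.065)<.04)&(q[...,1]>.125)&(q[...,1]<.18)&(X[...,2]>.013)&(X[...,2]<.04)
    print(m.sum(),(q[m]*1e3).round(0).tolist()[:60])
    gx,gy=np.meshgrid(np.linspace(.21,.07,700),np.linspace(.12,.0,600))
    V=pose2(P,np.c_[gy.ravel(),gx.ravel()]);im=[]
    uv=topix(n,np.c_[V,np.full(len(V),.027)]).astype(np.float32).reshape(600,700,2)
    cv2.imwrite(f"pics/{n}s.png",cv2.remap(p[:,:,::-1],uv[...,0],uv[...,1],cv2.INTER_CUBIC))
E
python3 -c "
import cv2,numpy as np
a=[cv2.resize(cv2.imread(f'pics/{n}s.png'),(400,343)) for n in('top','side')];cv2.imwrite('pics/s.png',np.hstack(a))"
```

```text
time_s: 9.02
tcp_pos: [0.6049, 0.0492, 0.0257]
eef_rot: [-179.8, -0.0, -78.4]
contact_force: [-2.7, 2.5, 18.9]
gripper_width: 0.0003
gripper_force: 9.7
time_s: 10.02
tcp_pos: [0.6019, -0.2551, 0.1225]
eef_rot: [179.9, 0.1, -78.8]
contact_force: [-0.0, 0.6, -0.1]
gripper_width: 0.0004
gripper_force: 0.0
top [ 0.5587 -0.067 ] 10.97 [ 4.5  3.8 -0.8 -8.  -0.4 -7.6 -3.4 11.8]
48 [[89.0, 127.0], [84.0, 126.0], [82.0, 126.0], [78.0, 126.0], [75.0, 127.0], [80.0, 168.0], [80.0, 166.0], [73.0, 128.0], [77.0, 166.0], [76.0, 148.0], [74.0, 142.0], [69.0, 125.0], [75.0, 167.0], [67.0, 126.0], [73.0, 168.0], [64.0, 126.0], [69.0, 168.0], [70.0, 166.0], [69.0, 160.0], [62.0, 127.0], [66.0, 168.0], [67.0, 166.0], [65.0, 150.0], [59.0, 127.0], [64.0, 169.0], [64.0, 167.0], [61.0, 169.0], [61.0, 167.0], [56.0, 135.0], [53.0, 126.0], [58.0, 170.0], [58.0, 167.0], [49.0, 126.0], [55.0, 168.0], [53.0, 147.0], [52.0, 144.0], [48.0, 127.0], [52.0, 168.0], [44.0, 127.0], [49.0, 168.0], [48.0, 170.0], [38.0, 125.0], [35.0, 126.0], [33.0, 126.0], [38.0, 158.0], [30.0, 127.0], [28.0, 127.0], [35.0, 172.0]]
side [ 0.5571 -0.0608] 13.67 [-18.4   8.8   3.7  -6.   12.4  -2.3   2.3  -0.5]
5 [[56.0, 162.0], [55.0, 160.0], [58.0, 161.0], [55.0, 161.0], [58.0, 160.0]]
```

View pics/s.png

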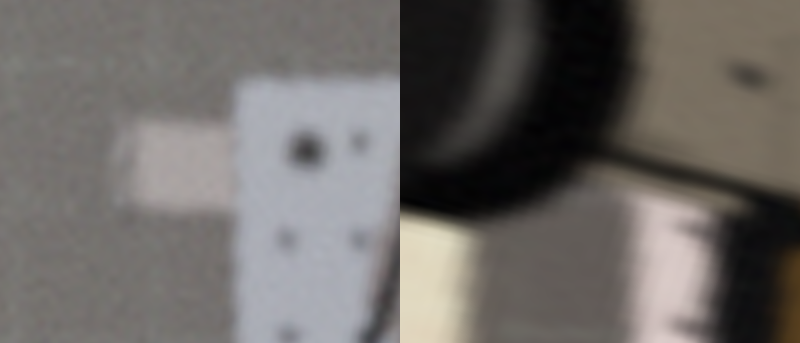

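The top crop shows the far left shim: strip at about (180,165) and turned-up end at about (125,165). The plate looks undisturbed, but the arm hides some screws, so this fresh fit isn't usable. I'll measure the strip from the unobstructed first picture.

Run:
```python
from fit import *
P=np.array([.5598,-.0597,np.radians(11.42)])
def rect(z,f):
    p=cv2.imread(f)
    gx,gy=np.meshgrid(np.arange(.18,.12,-.0005),np.arange(.1,.03,-.0005))
    V=pose2(P,np.c_[gy.ravel(),gx.ravel()]);uv=topix("top",np.c_[V,np.full(len(V),z)]).astype(np.float32).reshape(*gx.shape,2)
    return cv2.remap(p,uv[...,0],uv[...,1],cv2.INTER_LINEAR),gx,gy
for f in("pics/top0.png","pics/top1.png"):
    im,gx,gy=rect(.0076,f);b=im[...,2].astype(float);m=(b>(np.percentile(b,10)+np.percentile(b,95))/2)&(gx>.126)
    n,l,st,ce=cv2.connectedComponentsWithStats(m.astype(np.uint8));k=1+np.argmax(st[1:,4]);m=l==k
    c=[(round(y*1e3),round((gy[m&(abs(gx-y)<3e-4)].mean())*1e3,1)) for y in np.arange(.13,.160,.004) if (m&(abs(gx-y)<3e-4)).any()]
    print(f,st[k,4]/4,"mm2; x of centreline vs y:",c,"max y",gx[m].max()*1e3,"width",(gy[m].max()-gy[m].min())*1e3)
# plate motion check: visible left screws
for f in("pics/top0.png","pics/top1.png"):
    b=blobs("top",cv2.imread(f)[:,:,::-1].copy(),P)[[0,2]];print(f,onplane("top",b,.03)[:,:2].round(4).tolist())
print("FL shim start/home TCP at plate (x,.185)/(x,.1325), avg pose:")
A=np.array([.5587,-.058,np.radians(11.5)])
for x in(.06,.062,.065):print(x,pose2(A,[[x,.185],[x,.17],[x,.1325]]).round(4).tolist())
```

```text
pics/top0.png 954.0 mm2; x of centreline vs y: [(130, np.float64(62.2)), (134, np.float64(62.2)), (138, np.float64(62.5)), (142, np.float64(62.2)), (146, np.float64(63.0)), (150, np.float64(63.5)), (154, np.float64(63.7)), (158, np.float64(63.0))] max y 161.99999999999997 width 31.50000000000003
pics/top1.png 960.0 mm2; x of centreline vs y: [(130, np.float64(62.5)), (134, np.float64(62.5)), (138, np.float64(62.7)), (142, np.float64(62.7)), (146, np.float64(62.7)), (150, np.float64(63.2)), (154, np.float64(64.0)), (158, np.float64(63.5))] max y 159.49999999999997 width 31.50000000000003
pics/top0.png [[0.4772, 0.0207], [0.6048, 0.0463]]
pics/top1.png [[0.4723, 0.0101], [0.6048, 0.0463]]
FL shim start/home TCP at plate (x,.185)/(x,.1325), avg pose:
0.06 [[0.5806, 0.1352], [0.5836, 0.1205], [0.5911, 0.0838]]
0.062 [[0.5826, 0.1356], [0.5856, 0.1209], [0.593, 0.0842]]
0.065 [[0.5855, 0.1362], [0.5885, 0.1215], [0.596, 0.0848]]
```

```bash
python3 -m handwheel '[[1,-0.3,6,0,0],[1,-0.6,12,0,0],[1,-0.9,18,0,0],[1,-1.2,24,0,0],[1,-1.5,30,0,0],[1,-1.8,36,0,0],[1,-2,39,0,0],[1,-2,39,0,0]]';python3 -m handwheel '[[1,0,0,0,0],[1,0,0,0,0]]'
```

```text
time_s: 11.12
tcp_pos: [0.5825, 0.1422, 0.1235]
eef_rot: [180.0, 0.0, -78.2]
contact_force: [-1.0, -0.0, 0.2]
gripper_width: 0.0003
gripper_force: 0.0
time_s: 11.38
tcp_pos: [0.5834, 0.1382, 0.1236]
eef_rot: [180.0, -0.0, -78.5]
contact_force: [-1.1, -0.0, -0.6]
gripper_width: 0.0004
gripper_force: 0.0
```

```bash
python3 -m handwheel '[[1,0.05,0,-5,0],[1,0.05,0,-9,0],[1,0.05,0,-11,0],[1,0.05,0,-11.5,0],[1,0.05,0,-11.5,0],[1,0.05,0,-11.5,0]]';python3 -m handwheel '[[1,0.1,-0.5,0,0],[1,0.2,-1,0,0],[1,0.3,-1.5,0,0],[1,0.4,-2,0,0],[1,0.5,-2.5,0,0],[1,0.5,-2.5,0,0]]'; python3 -m handwheel '[[1,0.1,-0.5,0,0],[1,0.2,-1,0,0],[1,0.3,-1.5,0,0],[1,0.4,-2,0,0],[1,0.4,-2,0,0]]'
```

```text
time_s: 12.12
tcp_pos: [0.5851, 0.1389, 0.0098]
eef_rot: [-179.9, 0.0, -78.5]
contact_force: [-0.3, 0.0, -0.4]
gripper_width: 0.0002
gripper_force: 0.0
time_s: 12.88
tcp_pos: [0.5893, 0.1132, 0.0085]
eef_rot: [180.0, -0.0, -78.5]
contact_force: [-0.2, 0.3, 0.0]
gripper_width: 0.0004
gripper_force: 0.0
time_s: 13.5
tcp_pos: [0.5933, 0.0933, 0.0086]
eef_rot: [180.0, -0.0, -78.5]
contact_force: [0.6, -1.0, 0.1]
gripper_width: 0.0003
gripper_force: 0.0
```

```bash
python3 -m handwheel '[[1,0.06,-0.3,0,0],[1,0.1,-0.5,0,0],[1,0.1,-0.5,0,0]]';python3 -m handwheel '[[1,0.04,-0.2,0,0],[1,0.04,-0.2,0,0]]';python3 - <<'E'
from fit import *
P=np.array([.5587,-.058,np.radians(11.5)])
o=[]
for n in("top","side"):
    p,d=imaging.capture(n)
    c=topix(n,[[*pose2(P,[[.065,.12]])[0],.02]])[0];M=np.array([[7,0,200-7*c[0]],[0,7,200-7*c[1]]])
    o.append(cv2.warpAffine(p[:,:,::-1].copy(),M,(400,400),flags=cv2.INTER_CUBIC))
cv2.imwrite("pics/push.png",np.hstack(o))
E
```

```text
time_s: 13.88
tcp_pos: [0.5943, 0.0886, 0.0086]
eef_rot: [180.0, -0.0, -78.5]
contact_force: [-1.0, 0.9, -0.4]
gripper_width: 0.0007
gripper_force: 0.0
time_s: 14.12
tcp_pos: [0.5947, 0.0866, 0.0086]
eef_rot: [-180.0, -0.0, -78.5]
contact_force: [0.3, -0.5, -0.5]
gripper_width: 0.0005
gripper_force: 0.0
```

View pics/push.png

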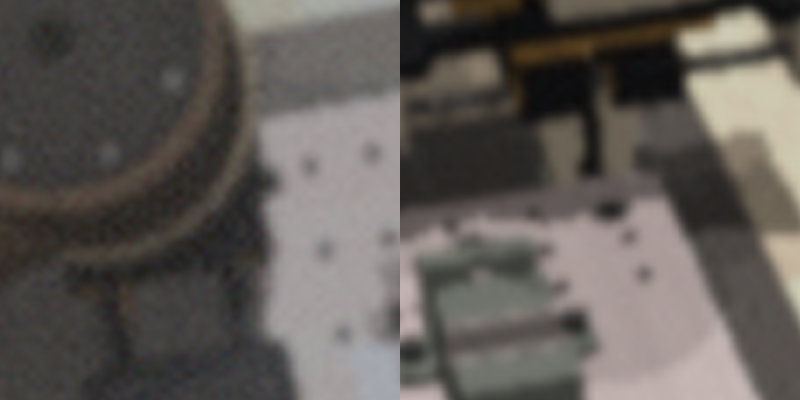

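The gripper hides the shim in the top half. The side half shows the fingers at about (590,130), just beyond the plate's left edge. I'll continue by feel in 1 mm steps.

```bash
for k in 1; do python3 -m handwheel '[[1,0.02,-0.1,0,0],[1,0.02,-0.1,0,0]]';python3 -m handwheel '[[1,0.02,-0.1,0,0],[1,0.02,-0.1,0,0]]'; python3 -m handwheel '[[1,0.02,-0.1,0,0],[1,0.02,-0.1,0,0]]';done | grep -E "tcp|cont"
```

```text
tcp_pos: [0.5949, 0.0858, 0.0086]
contact_force: [0.2, 0.7, -0.0]
tcp_pos: [0.595, 0.0857, 0.0086]
contact_force: [-3.2, 6.0, 0.0]
tcp_pos: [0.5952, 0.0854, 0.0086]
contact_force: [-2.8, 8.9, 0.3]
```

That is a solid stop at plate y≈133 mm, which matches home. I'll back off, retreat to the left out of the view, and look.

```bash
python3 -m handwheel '[[1,-0.2,1,0,0],[1,-0.6,3,0,0],[1,-0.8,4,5,0],[1,-0.8,4,11,0],[1,-3,10,13,0],[1,-6,16,13,0],[1,-9,22,13,0],[1,-10,26,13,0]]';python3 - <<'E'
from fit import *
P=np.array([.5598,-.0597,np.radians(11.42)])
p,d=imaging.capture("top")
b=blobs("top",p,P);print(((onplane("top",b,.03)[:,:2]-pose2(P,SC))*1e3).round(1).tolist())
gx,gy=np.meshgrid(np.linspace(.2,-.2,800),np.linspace(.15,-.15,600))
V=pose2(P,np.c_[gy.ravel(),gx.ravel()]);uv=topix("top",np.c_[V,np.full(len(V),.028)]).astype(np.float32).reshape(600,800,2)
cv2.imwrite("pics/after.png",cv2.remap(p[:,:,::-1],uv[...,0],uv[...,1],cv2.INTER_CUBIC))
E
```

```text
time_s: 15.98
tcp_pos: [0.4934, 0.3462, 0.1391]
eef_rot: [-180.0, 0.0, -78.4]
contact_force: [1.0, -0.5, -0.1]
gripper_width: 0.0005
gripper_force: 0.0
[[0.1, 0.0], [-0.3, -0.6], [0.3, -0.4], [-0.2, -0.4]]
```

View pics/after.png

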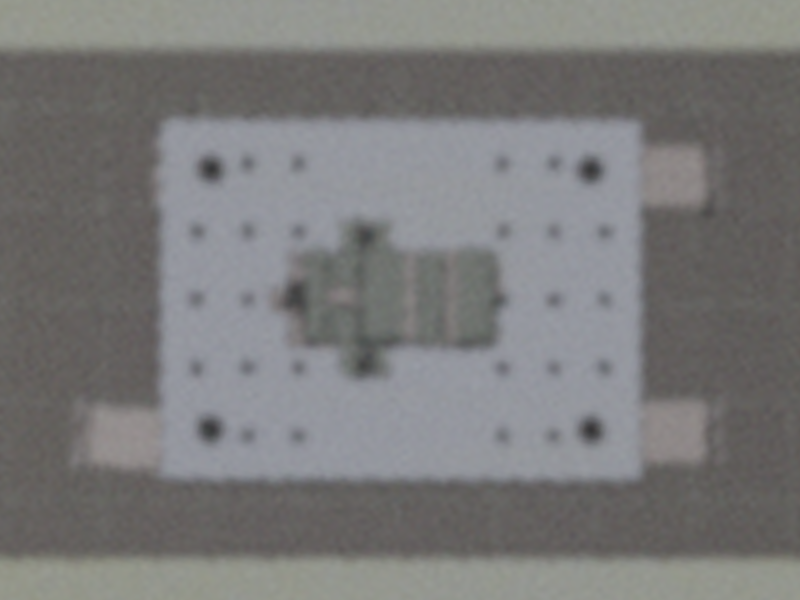

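The far left shim is home, flush with the plate edge at about (157,180). The other three are unchanged, and the plate moved by less than 1 mm. Now I'll press that corner again.

```bash
python3 -m handwheel '[[1,2,-6,0,0],[1,4,-12,0,0],[1,6,-18,0,0],[1,8,-23,0,0],[1,10,-28,0,0],[1,10.7,-29.5,0,0],[1,10.7,-29.5,0,0],[1,10.7,-29.5,0,0]]'
```

```text
time_s: 17.02
tcp_pos: [0.6019, 0.0499, 0.1385]
eef_rot: [180.0, 0.0, -78.5]
contact_force: [0.1, 0.5, 0.6]
gripper_width: 0.0003
gripper_force: 0.0
```

```bash
python3 -m handwheel '[[1,0.1,-0.2,-5,0],[1,0.1,-0.2,-9,0],[1,0.1,-0.2,-10.3,0],[1,0.1,-0.2,-10.7,0],[1,0.1,-0.2,-10.7,0],[1,0.1,-0.2,-10.8,0]]'; python3 -m handwheel '[[1,0,0,-0.1,0],[1,0,0,-0.1,0],[1,0,0,-0.1,0]]'; python3 -m handwheel '[[1,0,0,-0.1,0],[1,0,0,-0.1,0],[1,0,0,-0.1,0]]'
```

```text
time_s: 17.77
tcp_pos: [0.6043, 0.0472, 0.0321]
eef_rot: [-179.9, 0.0, -78.5]
contact_force: [-0.4, 1.0, 0.1]
gripper_width: 0.0005
gripper_force: 0.0
time_s: 18.15
tcp_pos: [0.6038, 0.0469, 0.0301]
eef_rot: [-179.9, 0.0, -78.5]
contact_force: [-0.1, 0.5, 3.5]
gripper_width: 0.0003
gripper_force: 1.9
time_s: 18.52
tcp_pos: [0.6038, 0.0469, 0.0299]
eef_rot: [-179.9, -0.0, -78.5]
contact_force: [-3.6, 1.0, 12.0]
gripper_width: 0.0007
gripper_force: 6.1
```

The corner is firm: 12 N at 29.9 mm. I'll lift off, check and hand in.

```bash
python3 -m handwheel '[[1,0,0,1,0],[1,0,0,5,0],[1,0,0,10,0],[1,-3,6,13,0],[1,-6,12,13,0],[1,-8,18,13,0],[1,-10,24,13,0],[1,-11,30,13,0]]'; python3 -m handwheel '[[1,0,0,0,0],[1,0,0,0,0],[1,0,0,0,0],[1,0,0,0,0]]'
python3 - <<'E'
from fit import *
P=np.array([.5598,-.0597,np.radians(11.42)])
p,d=imaging.capture("top")
print(((onplane("top",blobs("top",p,P),.03)[:,:2]-pose2(P,SC))*1e3).round(1).tolist())
print("diff to after-push, shim area:",len(p)); print(r.close_job())
E
```

```text
time_s: 19.52
tcp_pos: [0.4949, 0.3343, 0.1592]
eef_rot: [-180.0, 0.0, -78.5]
contact_force: [1.2, -0.1, -0.2]
gripper_width: 0.0005
gripper_force: 0.0
time_s: 20.02
tcp_pos: [0.4965, 0.3317, 0.1587]
eef_rot: [-180.0, 0.0, -78.6]
contact_force: [-0.4, 0.9, 1.0]
gripper_width: 0.0006
gripper_force: 0.0
[[0.1, -0.2], [-0.4, -0.5], [0.2, -0.2], [-0.1, -0.5]]
diff to after-push, shim area: 384
the job is handed in; nothing more can be done
None
```

The far left corner was the rocking one; its shim is pushed home, the corner held firm at 12 N, the plate moved under 1 mm, and the job is handed in at about 20 s (near left was not pressed, and no verdict was returned).

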